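Find the empty cell in the vial drawer and store the sample bottle

TASK

Pull the cabinet's drawer fully open by its handle, then, before moving any bottle, press on the grey flaps with the closed fingertips to feel which one cell is empty: there the flap swings well down (push it in some 15 mm), elsewhere it stops almost at once on a hidden jar. Then put the bottle with the orange cap upright into that empty cell, lowering it past the flap until it stands on the cell's floor before letting go (do not drop it), and leave the drawer open. Do not knock over the orange-capped bottle, and leave the blue-capped and green-capped bottles where they are.

Things in the scene. Friction and masses are not known exactly. Their poses are not given: they have to be found in the camera images.
- drawer (a joint): Drawer with a blue front in a white bench-top cabinet (170 mm deep, 188 wide, 130 high, fixed): 0 = shut, 0.155 m = fully out at its stop. It slides level towards the robot, along -x of the handle's axes, with about 2 N of friction, and stays where it is left.
- handle (a point): Middle of the drawer's level steel handle bar (round, 10 mm thick, 110 mm long). Axes: x into the cabinet, y along the bar, z up. Bar 100 mm above the work surface, 35 mm free gap between bar and drawer front, 18 mm below the front's top edge, 30 mm below the cabinet's top; can be gripped from above. Drawer front 12 mm thick.
- cell0 (a point): Centre of the mouth of cell 0 (near row, by the drawer front; left, +y), level with the top of its flap. Six square cells, 46 mm wide inside, 52 mm apart, two rows of three, walls 6 mm; mouths 72 mm above the work surface, cell floor 57 mm below the mouth. Axes as the handle's.
- cell1 (a point): Centre of the mouth of cell 1 (near row, middle), level with the top of its flap. As cell0. With the drawer fully out, near-row centres lie 48 mm behind the inner face of the drawer front, which rises 46 mm above the mouths.
- cell2 (a point): Centre of the mouth of cell 2 (near row, right), level with the top of its flap. As cell0. The drawer's side walls are no higher than the mouths.
- cell3 (a point): Centre of the mouth of cell 3 (far row, left), level with the top of its flap. As cell0. With the drawer fully out, far-row centres lie 55 mm in front of the cabinet, whose top is 58 mm above the mouths.
- cell4 (a point): Centre of the mouth of cell 4 (far row, middle), level with the top of its flap. As cell0.
- cell5 (a point): Centre of the mouth of cell 5 (far row, right), level with the top of its flap. As cell0.
- flap0 (a joint): Flap over cell 0, angle in rad. 0 = shut (level, flush with the mouth), growing as it is pushed down, to 1.65 at most. Grey plate 44 x 45 mm, 3 mm thick, hinged along its cabinet-side (+x) edge, 25 mm from the cell centre (over the wall); a weak spring shuts it again (under 2 N at the middle).
- flap1 (a joint): Flap over cell 1, angle in rad. As flap0. Five of the six cells hold a jar (40 mm across, 46 mm high), out of sight underneath: there the flap stops hard on the jar at about 0.2 rad, 2 to 5 mm of travel at the middle.
- flap2 (a joint): Flap over cell 2, angle in rad. As flap0. Over the one empty cell the flap swings down freely: pressed 15 mm down at its middle with the fingertips it turns by more than 0.5 rad.
- flap3 (a joint): Flap over cell 3, angle in rad. As flap0. A bottle standing in the cell holds its flap down at 1.3 to 1.6 rad, along the cabinet-side wall of the cell.
- flap4 (a joint): Flap over cell 4, angle in rad. As flap0.
- flap5 (a joint): Flap over cell 5, angle in rad. As flap0.
- sample_mid (a point): Centre (50 mm above its base) of the sample bottle with the ORANGE cap, amber with a white label, 85 to 170 g: round, 36 mm in diameter and 100 mm high, standing upright; the top 24 mm is the cap, 33 mm in diameter. z up along the bottle. Standing on the floor of a cell its centre is 65 mm above the work surface and its top stands 43 mm above the cell's mouth.
- bluecap_mid (a point): Centre of a like bottle with a BLUE cap, a bystander: round, 36 mm in diameter and 100 mm high, standing upright; the top 24 mm is the cap, 33 mm in diameter. z up along the bottle.
- greencap_mid (a point): Centre of a like bottle with a GREEN cap, a bystander: round, 36 mm in diameter and 100 mm high, standing upright; the top 24 mm is the cap, 33 mm in diameter. z up along the bottle.

How it is judged (in metres and radians):
On the way, in this order (a step that is already met when the one before it is completed fails the run):
1. the drawer is fully open (out by more than 0.14 m) (value of joint drawer above 0.14 m), for 0.1 s.
2. with the orange-capped bottle still untouched in its place (within 20 mm), the flap of the empty cell is pressed down by more than 0.5 rad (value of joint any of flap0, flap1, flap2, flap3, flap4, flap5 above 0.5 rad and distance of sample_mid from where it was at the start of the episode below 0.02 m), for 0.05 s.
At the end, for the whole second after the job is handed in: The orange-capped bottle stands upright (within 0.12 rad) and released on the floor of the empty cell: its centre within 12 mm (horizontally) of the cell's centre and less than 70 mm above the work surface; the drawer is still open by more than 0.13 m ((horizontal distance between sample_mid and cell0 below 0.012 m or horizontal distance between sample_mid and cell1 below 0.012 m or horizontal distance between sample_mid and cell2 below 0.012 m or horizontal distance between sample_mid and cell3 below 0.012 m or horizontal distance between sample_mid and cell4 below 0.012 m or horizontal distance between sample_mid and cell5 below 0.012 m) and height (world z) of sample_mid below 0.07 m and angle between sample_mid's own z axis and vertical below 0.12 rad and value of joint drawer above 0.13 m); the robot touches nothing.
It fails at once if the blue-capped or green-capped bottle is moved by more than 30 mm (distance of any of bluecap_mid, greencap_mid from where it was at the start of the episode above 0.03 m).
It fails at once if the orange-capped bottle is knocked over (tilted by more than 0.7 rad) (angle between sample_mid's own z axis and vertical above 0.7 rad).
It fails at once if the orange-capped bottle is dropped (faster than 0.6 m/s while not held) (contact force between the fingers and anything else below 0.02 N and linear speed of sample above 0.6 m/s).
It also fails if it takes over 72 s, if anything falls off the work surface, if the arm or the gripper's body presses on something with over 40 N, if the wrist force passes 120 N, or if a joint passes its speed limit or range.

ROBOT

A 7-joint arm with a two-finger parallel gripper is mounted at the origin on the work surface. World frame = base frame: x ahead of the robot, y to its left, z up, the work surface at z = 0. Lengths are in mm, angles in degrees, forces in N, time in s.
With the tool pointing down it reaches from about 425 to 800 mm from the base axis. Payload 8.3 kg.
Tool frame: the origin (TCP) lies midway between the tips of the shut fingers; the grasp point (between the pads) lies r.grasp_offset behind it (r.grasp_offset is the distance from the TCP to the grasp point, in mm); z points along the fingers, y is the line along which they close (so a half turn about z gives the same grasp; the last joint's range is limited). The gripper opens to 85 mm and grips with 20 to 120 N. Pads are 22 mm wide; open, the fingers measure 114 mm over their backs; the gripper's body (76 mm by 85 mm) begins 54 mm behind the grasp point. The pads swing forward as they close: fully open they stand 13 mm farther back than shut.
Start: joints at [-80.151, 21.967, 0.94, 78.501, -0.361, 79.538, -2.664], TCP at [145.353, 607.845, 231.279] pointing down, gripper open.
Joint ranges: [-169.22, 169.22], [-14.56, 117.87], [-87.37, 89.26], [10.42, 133.3], [-82.24, 262.24], [0.94, 117.77], [-172.7, 172.7]. Speed limits (degrees/s): [136.94, 136.94, 172.46, 172.46, 180, 180, 180].

INTERFACE

Orientations are given as [roll, pitch, yaw] about the fixed x, y, z axes, in that order (R = Rz(yaw) Ry(pitch) Rx(roll)).
In Python, from station import r, camera, calibration gives the robot as it stands.
- The arm moves only by the tool carry_out, never from a script. Its argument "plan" is a list of rows, each a list of 4 numbers: the shift along the tool's x, y, z in mm, then the turn about the tool's z in rad. A call has 1 to 12 rows; each row shifts and turns the commanded pose from where the row before left it, along the tool's axes as they then stand; what a row does not reach is not made up. A row lasts 1/10 s, in which the tool goes at most 50 mm and 8.59 degrees, less where a joint would pass 70% of its speed; a pose out of reach is approached as far as the arm can. A call is refused whole if a number of a shift passes 50 or a number of a turn 0.15, either way. A call with a gripper value outside its range is refused whole. "jaw" is the gripper command: -1 is fully open, 1 is shut, values between are in proportion, set as the call begins (left out, the last holds). The fingers move at their own pace and stop on an object; "squeeze" is the grip in N (left out, the last holds). Time passes only in rows, so rows that do not move let the fingers close. It gives the time, the measured TCP pose, the force, the opening and the grip force at its end, in the units of the state.
- r.get_obs(): the state, without advancing time (a new reading comes with each control period).
- camera(name): name is "scene" or "top" or "wrist"; returns the picture (420x560x3 uint8, red, green, blue); there is no depth.
- calibration(name): a dict with "fovy" (degrees; the focal length in pixels is half the picture's height over the tangent of half this angle, whatever the lens; pixels are square), "cx", "cy" (the principal point, pixels), "k1" (the pictures are not rectified: a ray, as slopes to the right and down, at radius r is drawn at 1 + k1 r^2 times it, then the intrinsics apply), "cam_to_world" (4x4, takes a point from camera to world coordinates); the wrist camera has in their place "T_tool_cam" (4x4, takes a point from camera to tool coordinates, whose origin is the TCP and whose axes are the flange's). Camera axes: x right, y down, z forward; pixel columns grow to the right and rows downward; lengths in mm; the calibration is good to about 2 mm. A picture is of the moment at which its call begins: read the wrist's pose just before it. calibration takes no time and is no camera call.
- r.close_job(): hands the job in; it is judged then, once.
The state is a dict: "time": time; "qpos": joint angles; "joint_vel": joint speeds; "effort": joint torques, N m; "tcp_pos": TCP position; "ee_rot": TCP orientation; "wrist_force": force on the tool from outside, world axes, zero at the start; "wrist_torque": the same for the moment, N m; "opening": finger opening in mm; "gripper_force": force on a finger pad.
Only numpy, scipy, OpenCV 4.12 (cv2) and the standard library are available. Lean on these libraries where they do the work, as an engineer would, in place of code of your own. Each camera call takes 0.05 s, during which the arm holds its last target. There are 200 camera calls.

## Working session

There is one attempt and no reset: what is moved stays moved. The work goes in short steps, Python scripts to look and compute and a tool call to move; the robot and the scene stay as the last step left them, time stands still between calls to the robot, and variables do not carry over. Pictures are saved under pics/ and viewed, at most 10 in all, crops included, and the job is handed in when it is done.

Besides the shell and the picture viewer there is one more tool, called after "Call:" as name(argument=value, ...), one argument or row to a line, values as JSON. carry_out: Moves the arm, as the interface text tells. Its arguments: {"type":"object","properties":{"plan":{"type":"array"},"jaw":{"type":"number"},"squeeze":{"type":"number"}},"required":["plan"]}

```bash
ls; mkdir -p pics
cat > h.py <<'E'
import numpy as np, cv2
from station import r, camera, calibration
from scipy.spatial.transform import Rotation as R
def grab(n):
    o=r.get_obs(); im=camera(n); c=calibration(n)
    if 'cam_to_world' in c: T=np.array(c['cam_to_world'])
    else:
        W=np.eye(4); W[:3,:3]=R.from_euler('xyz',o['ee_rot'],degrees=True).as_matrix(); W[:3,3]=o['tcp_pos']
        T=W@np.array(c['T_tool_cam'])
    return im,c,T
def ray(c,T,u,v):
    f=210/np.tan(np.radians(c['fovy'])/2); K=np.array([[f,0,c['cx']],[0,f,c['cy']],[0,0,1.]])
    d=cv2.undistortPointsIter(np.array([[[u,v]]],float),K,np.array([c['k1'],0,0,0,0.]),None,None,(3,50,1e-9))[0,0]
    d=T[:3,:3]@np.array([d[0],d[1],1]); return T[:3,3],d/np.linalg.norm(d)
def plane(c,T,u,v,z):
    o,d=ray(c,T,u,v); return o+d*(z-o[2])/d[2]
def tri(r1,r2):
    A=np.array([r1[1],-r2[1]]).T; s=np.linalg.lstsq(A,r2[0]-r1[0],rcond=None)[0]
    p,q=r1[0]+s[0]*r1[1],r2[0]+s[1]*r2[1]; return (p+q)/2,np.linalg.norm(p-q)
E
python3 - <<'E'
from h import *
o=r.get_obs(); print(o, r.grasp_offset)
ims=[]
for n in('scene','top'):
    im,c,T=grab(n); np.save(n+'.npy',im); print(n,c); cv2.imwrite(f'pics/{n}0.png',im[:,:,::-1])
E
```

```text
pics
{'time': 0.0, 'qpos': array([-80.15258561,  22.01696202,   0.93965701,  78.56203043,
        -0.36005113,  79.53761149,  -2.66398157]), 'joint_vel': array([-0.02080739,  0.04501721, -0.04464046, -0.05527536, -0.02668278,
        0.00154031,  0.05577816]), 'effort': array([-1.84797746e-04, -6.27596283e+01,  8.43631402e-01, -3.71823227e+01,
        1.63607032e-02,  1.41464331e-02,  7.13567215e-05]), 'tcp_pos': array([145.25515596, 607.36680962, 230.25477156]), 'ee_rot': array([-1.79886321e+02,  3.59909127e-03,  1.66551383e+02]), 'wrist_force': array([0.47249957, 0.19276654, 0.26718333]), 'wrist_torque': array([0.03710676, 0.03944836, 0.00765833]), 'gripper_force': 0.0, 'opening': 85.77695051867215} 18.700000000000003
scene {'fovy': 47.36241605219365, 'cx': 275.9016678165232, 'cy': 204.84078797698857, 'k1': -0.027034338599264362, 'cam_to_world': array([[-2.84303508e-04,  8.32290202e-01, -5.54340093e-01,
         1.11435020e+03],
       [ 9.99882973e-01,  8.71561889e-03,  1.25728845e-02,
        -8.33173991e+01],
       [ 1.52957056e-02, -5.54271646e-01, -8.32195280e-01,
         8.53036913e+02],
       [ 0.00000000e+00,  0.00000000e+00,  0.00000000e+00,
         1.00000000e+00]])}
top {'fovy': 57.89503825155688, 'cx': 278.71485335252186, 'cy': 213.55442107220176, 'k1': 0.0010050515151549964, 'cam_to_world': array([[ 4.44113590e-03, -9.98221601e-01,  5.94467043e-02,
         5.78246175e+02],
       [-9.99927061e-01, -5.10069530e-03, -1.09478273e-02,
        -9.19445574e+01],
       [ 1.12315772e-02, -5.93937476e-02, -9.98171445e-01,
         8.79245390e+02],
       [ 0.00000000e+00,  0.00000000e+00,  0.00000000e+00,
         1.00000000e+00]])}
```

View pics/scene0.png

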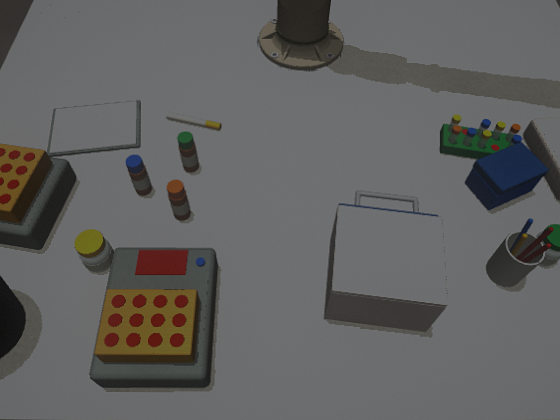

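View pics/top0.png

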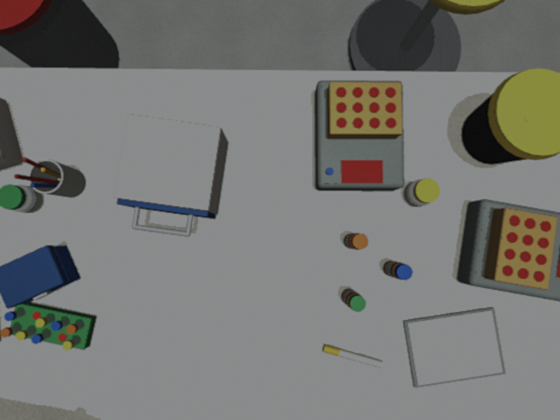

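The scene view shows the handle bar near (388,195), with orange, blue and green caps near (177,187), (136,161) and (187,138). In the top view the bar is near (163,232) and the orange cap near (357,241). I'll enlarge both views to pick pixels.

Run:
```python
from h import *
a=np.load('scene.npy')[180:330,320:450]; b=np.load('top.npy')[105:245,105:235]
f=lambda i:cv2.convertScaleAbs(cv2.resize(i,None,fx=4 if 0 else 3,fy=3,interpolation=cv2.INTER_CUBIC),alpha=1.5)
A,B=f(a),f(b); H=max(A.shape[0],B.shape[0]); p=lambda i:cv2.copyMakeBorder(i,0,H-i.shape[0],0,0,0)
cv2.imwrite('pics/crop.png',np.hstack([p(A),p(B)])[:,:,::-1])
for n in('scene','top'):
    im=np.load(n+'.npy'); h=cv2.cvtColor(im,cv2.COLOR_RGB2HSV)
    for k,lo,hi in(('o',(6,140,90),(16,255,255)),('b',(112,130,60),(125,255,255)),('g',(50,100,50),(75,255,255))):
        m=cv2.inRange(h,lo,hi); N,_,s,c=cv2.connectedComponentsWithStats(m)
        print(n,k,[(s[i].tolist(),c[i].round(1).tolist()) for i in range(1,N) if s[i,4]>60])
```

```text
scene o [([167, 180, 16, 13, 162], [174.6, 186.0])]
scene b [([126, 155, 16, 12, 94], [133.3, 160.8])]
scene g [([443, 124, 67, 30, 716], [474.1, 141.6]), ([178, 132, 15, 11, 131], [184.7, 137.0]), ([546, 224, 14, 23, 206], [554.5, 234.9])]
top o [([353, 234, 14, 15, 163], [359.5, 240.9])]
top b []
top g [([0, 185, 23, 24, 447], [10.2, 196.5]), ([349, 295, 16, 16, 191], [356.8, 302.7]), ([11, 304, 81, 45, 1307], [53.3, 323.6])]
```

View pics/crop.png

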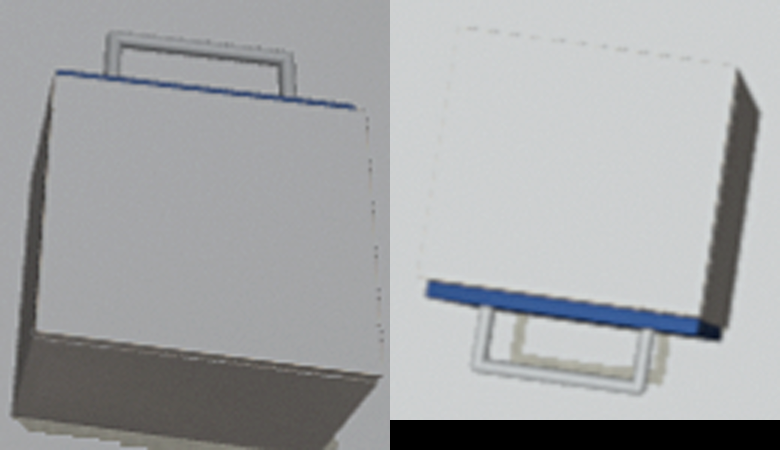

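The crop shows the bar's end corners in the scene view at about (357,193) and (417,199). In the top view they are at (134,228) and (189,234). The cabinet's top corners are clear in the top view as well.

Run:
```python
from h import *
C={n:(calibration(n),np.array(calibration(n)['cam_to_world'])) for n in('scene','top')}
def t(s,p): return tri(ray(*C['scene'],*s),ray(*C['top'],*p))
a=t((357.3,192.7),(189,234.3)); b=t((417,199.3),(134,227.7)); print('bar',a,b)
m=(a[0]+b[0])/2; d=b[0]-a[0]; print(m,np.linalg.norm(d),'yaw',np.degrees(np.arctan2(-d[0],d[1])))
for uv in((126.7,114.3),(220.7,127.3),(208.3,211),(114.3,197.7)): print('cab',plane(*C['top'],*uv,130))
for uv in((134,227.7),(189,234.3)): print('bar100',plane(*C['top'],*uv,100))
for uv in((357.3,192.7),(417,199.3)): print('bar100s',plane(*C['scene'],*uv,100))
print('orange',t((174.6,186),(359.5,240.9)),'green',t((184.7,137),(356.8,302.7)))
for k,uv in(('o',(359.5,240.9)),('b',(404,272)),('g',(356.8,302.7))): print(k,plane(*C['top'],*uv,98))
```

```text
bar (array([581.24983069,  84.53160649,  97.34053727]), np.float64(2.400699680253553)) (array([594.3250905 , 198.7017936 ,  95.30594024]), np.float64(3.723328481341994))
[587.7874606  141.61670004  96.32323875] 114.93447536482357 yaw -6.53329462808236
cab [820.03960933 204.56091011 130.        ]
cab [795.12866435  16.66895212 130.        ]
cab [627.20813357  38.84019921 130.        ]
cab [652.53020356 224.21017326 130.        ]
bar100 [594.19953431 194.98955863 100.        ]
bar100 [581.2392474   82.70542011 100.        ]
bar100s [582.94068867  85.16660702 100.        ]
bar100s [597.12348279 198.93042863 100.        ]
orange (array([ 569.27589127, -267.87145825,   97.50466013]), np.float64(1.51423334524213)) green (array([ 443.68623623, -261.32522553,   98.35026344]), np.float64(1.900594636160158))
o [ 569.26138779 -266.98491902   98.        ]
b [ 506.06037721 -357.8971858    98.        ]
g [ 443.631704  -260.4290493   98.       ]
```

Call:
carry_out(
  plan=[
    [0, 0, 0, 0.1466],
    [0, 0, 0, 0.1466],
    [0, 0, 0, 0.1466],
    [0, 0, 0, 0.1466],
    [0, 0, 0, 0.1466],
    [0, 0, 0, 0.1466],
    [0, 0, 0, 0.1466],
    [0, 0, 0, 0.1466],
    [0, 0, 0, 0.1466],
    [0, 0, 0, 0.1466],
  ],
  jaw=0.3,
)

```text
time: 1.1
tcp_pos: [145.3, 607.6, 230.7]
ee_rot: [-180.0, 0.1, 82.2]
wrist_force: [-0.3, -0.2, -0.4]
opening: 30.2
gripper_force: 0.0
```

Call:
carry_out(
  plan=[
    [-31, 38.5, 0, 0],
    [-31, 38.5, 0, 0],
    [-31, 38.5, 0, 0],
    [-31, 38.5, 0, 0],
    [-31, 38.5, 0, 0],
    [-31, 38.5, 0, 0],
    [-31, 38.5, 0, 0],
    [-31, 38.5, 0, 0],
    [-31, 38.5, 0, 0],
    [-31, 38.5, 0, 0],
    [-31, 38.5, 0, 0],
    [0, 0, 0, 0],
  ],
)

```text
time: 2.3
tcp_pos: [525.2, 206.6, 231.3]
ee_rot: [179.9, 0.2, 81.9]
wrist_force: [0.6, -0.6, -0.4]
opening: 29.6
gripper_force: 0.0
```

```bash
cat >> h.py <<'E'
def go(x,y,z=None,yaw=None):
    "tool-axes shift from the measured pose to a target"
    o=r.get_obs(); M=R.from_euler('xyz',o['ee_rot'],degrees=True).as_matrix(); p=o['tcp_pos']
    print('t',round(o['time'],2),'tcp',p.round(1),'rot',o['ee_rot'].round(1),'F',o['wrist_force'].round(1),'open',round(o['opening'],1))
    print('shift',(M.T@(np.array([x,y,p[2] if z is None else z])-p)).round(1), 'turn',None if yaw is None else round(np.radians((o['ee_rot'][2]-yaw+180)%360-180),3))
E
python3 -c "
from h import *
go(588.5,140,230,82.5); print(r.get_obs()['qpos'].round(0))"
```

```text
t 2.3 tcp [525.2 206.6 231.3] rot [179.9   0.2  81.9] F [ 0.6 -0.6 -0.4] open 29.6
shift [-57.   72.    1.6] turn -0.011
[-52.  16.  33.  90.  -9.  77. -26.]
```

Call:
carry_out(
  plan=[
    [-28, 36, 20, -0.01],
    [-29, 36, 20, 0],
    [0, 0, 0, 0],
    [0, 0, 0, 0],
  ],
)

```text
time: 2.7
tcp_pos: [585.2, 147.9, 190.1]
ee_rot: [-179.9, 0.1, 82.9]
wrist_force: [-0.9, 0.4, -0.0]
opening: 30.0
gripper_force: 0.0
```

Run:
```python
from h import *
go(588.5,140,81,82.5)
im,c,T=grab('wrist'); print(c,T.round(3)); cv2.imwrite('pics/w1.png',im[:,:,::-1])
for p in ((588.5,140,100),):
    q=np.linalg.inv(T)@np.array([*p,1]); f=210/np.tan(np.radians(c['fovy'])/2); print(c['cx']+f*q[0]/q[2],c['cy']+f*q[1]/q[2])
```

```text
t 2.7 tcp [585.2 147.9 190.1] rot [-1.799e+02  1.000e-01  8.290e+01] F [-0.9  0.4 -0. ] open 30.0
shift [ -7.2   4.5 109.1] turn 0.008
{'fovy': 66.84662355614138, 'cx': 273.4835390061347, 'cy': 208.44501226413564, 'k1': -0.00032476029791621817, 'T_tool_cam': array([[-1.24226393e-03, -9.50379698e-01, -3.11089836e-01,
         7.84005653e+01],
       [ 9.99998987e-01, -1.39696957e-03,  2.74482924e-04,
         4.53123672e-01],
       [-6.95446032e-04, -3.11089179e-01,  9.50380471e-01,
        -1.41925676e+02],
       [ 0.00000000e+00,  0.00000000e+00,  0.00000000e+00,
         1.00000000e+00]])} [[ 9.92000e-01 -1.17000e-01 -4.00000e-02  5.95542e+02]
 [-1.24000e-01 -9.43000e-01 -3.10000e-01  2.25857e+02]
 [-1.00000e-03  3.13000e-01 -9.50000e-01  3.31916e+02]
 [ 0.00000e+00  0.00000e+00  0.00000e+00  1.00000e+00]]
278.56750359037346 220.2683238605055
```

View pics/w1.png

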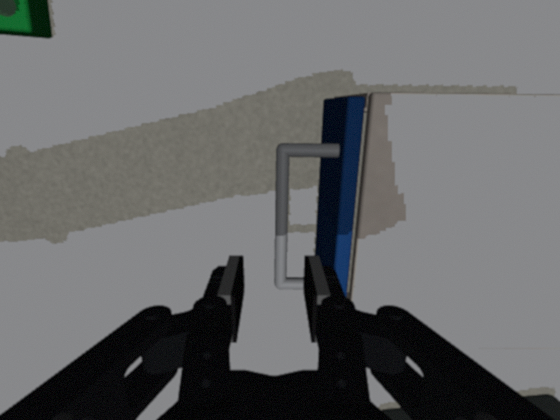

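The wrist view shows the bar nearly vertical in the picture, from (283,149) to (280,284). The fingers stand astride its lower end.

Run:
```python
from h import *
im,c,T=grab('wrist')
# bar centre columns per row
g=cv2.cvtColor(im,cv2.COLOR_RGB2GRAY).astype(int)
for v in(175,190,250,265): print(v,g[v,268:300].tolist())
a=plane(c,T,283,149,100); b=plane(c,T,280.5,284,100); print(a,b,(a+b)/2,np.degrees(np.arctan2(-(a-b)[0],(a-b)[1])))
a=plane(c,T,371,94,130); print('cab edge',a)
```

```text
175 [112, 112, 111, 110, 110, 110, 111, 103, 77, 63, 67, 71, 76, 80, 85, 88, 87, 83, 80, 74, 67, 83, 103, 110, 109, 107, 107, 107, 106, 108, 110, 111]
190 [107, 105, 106, 110, 110, 113, 116, 108, 81, 64, 67, 75, 76, 81, 85, 86, 86, 83, 76, 70, 73, 94, 114, 123, 127, 132, 131, 130, 132, 131, 131, 132]
250 [136, 134, 136, 136, 135, 135, 127, 104, 95, 107, 114, 121, 126, 127, 128, 123, 116, 106, 96, 108, 130, 137, 136, 135, 136, 135, 137, 136, 135, 135, 135, 135]
265 [135, 136, 135, 136, 137, 136, 126, 101, 96, 110, 116, 122, 125, 128, 126, 120, 113, 100, 101, 125, 135, 136, 134, 136, 137, 135, 137, 137, 137, 135, 135, 136]
[597.8991732  196.00607705 100.        ] [583.2979832   85.21109318 100.        ] [590.5985782  140.60858511 100.        ] -7.507499490115714
cab edge [653.57554754 226.17469352 130.        ]
```

Call:
carry_out(
  plan=[
    [-6.7, 5.7, 0, 0.007],
    [0, 0, 30, 0],
    [0, 0, 30, 0],
    [0, 0, 25, 0],
    [0, 0, 20, 0],
    [0, 0, 0, 0],
    [0, 0, 0, 0],
  ],
)

```text
time: 3.5
tcp_pos: [590.2, 142.7, 87.3]
ee_rot: [180.0, -0.0, 82.8]
wrist_force: [0.3, 0.0, 0.8]
opening: 29.9
gripper_force: 0.0
```

Call:
carry_out(
  plan=[
    [0, 0, 0, 0],
    [0, 0, 0, 0],
    [0, 0, 0, 0],
    [0, 0, 0, 0],
  ],
  jaw=1,
  squeeze=40,
)

```text
time: 3.9
tcp_pos: [590.4, 142.7, 88.3]
ee_rot: [179.9, -0.1, 82.7]
wrist_force: [-4.1, -0.3, 5.3]
opening: 8.2
gripper_force: 39.2
```

Call:
carry_out(
  plan=[
    [0, -15, 0, 0],
    [0, -20, 0, 0],
    [0, -20, 0, 0],
    [0, -20, 0, 0],
    [0, -20, 0, 0],
    [0, -20, 0, 0],
    [0, -20, 0, 0],
    [0, -14, 0, 0],
    [0, -8, 0, 0],
    [0, 0, 0, 0],
    [0, 0, 0, 0],
  ],
)

```text
time: 5.0
tcp_pos: [436.7, 163.4, 88.2]
ee_rot: [179.7, -0.2, 82.7]
wrist_force: [4.8, 4.3, 0.4]
opening: 8.4
gripper_force: 41.3
```

Call:
carry_out(
  plan=[
    [0, 0, 0, 0],
    [0, 0, 0, 0],
    [0, 0, 0, 0],
    [0, 0, -15, 0],
    [0, 0, -40, 0],
    [0, 0, -45, 0],
    [0, 0, -45, 0],
    [0, 0, 0, 0],
    [0, 0, 0, 0],
  ],
  jaw=0.3,
)

```text
time: 5.9
tcp_pos: [434.8, 162.2, 232.3]
ee_rot: [179.9, -0.1, 82.7]
wrist_force: [-0.7, -0.8, -0.9]
opening: 30.0
gripper_force: 0.0
```

Run:
```python
from h import *
u=np.array([np.cos(np.radians(-7.6)),np.sin(np.radians(-7.6))]); v=np.array([-u[1],u[0]])
o=r.get_obs(); print(o['tcp_pos'],o['wrist_force'])
h=np.array([436,162.])   # handle after pulling
n=h+u*(5+35+12+48)
im,c,T=grab('top')
f=210/np.tan(np.radians(c['fovy'])/2)
def px(p):
    q=np.linalg.inv(T)@np.array([*p,1]); return (c['cx']+f*q[0]/q[2],c['cy']+f*q[1]/q[2])
for i in range(6):
    p=n+u*52*(i//3)+v*52*(1-i%3); w=px([*p,72]); print('cell',i,p.round(1),np.round(w,1))
    cv2.circle(im,tuple(int(round(x)) for x in w),1,(255,0,0),-1)
cv2.imwrite('pics/t2.png',cv2.convertScaleAbs(cv2.resize(im[110:320,90:300],None,fx=2.8,fy=2.8,interpolation=cv2.INTER_CUBIC),alpha=1.5)[:,:,::-1])
```

```text
[434.76863462 162.19690653 232.31928001] [-0.67096915 -0.81820569 -0.92539188]
cell 0 [542.  200.3] [135.7 252.8]
cell 1 [535.1 148.8] [160.2 256.1]
cell 2 [528.2  97.2] [184.6 259.5]
cell 3 [593.5 193.4] [139.6 228.3]
cell 4 [586.7 141.9] [164.  231.7]
cell 5 [579.8  90.4] [188.3 235. ]
```

View pics/t2.png

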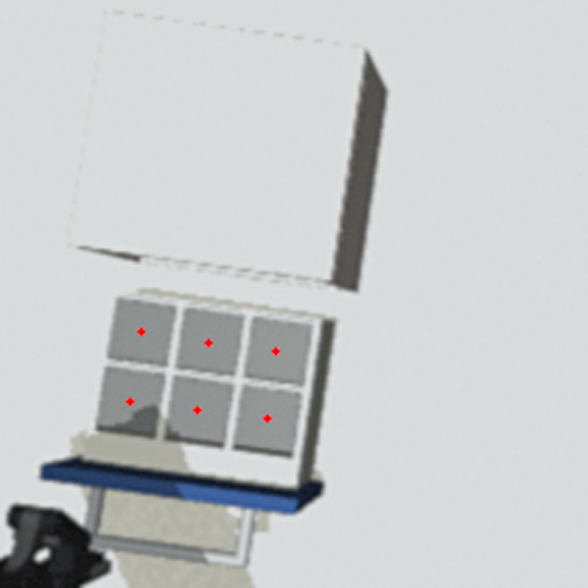

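Call:
carry_out(
  plan=[
    [17, 34, 0, 0],
    [17, 34, 0, 0],
    [17.4, 33.5, 0, 0],
    [0, 0, 40, 0],
    [0, 0, 40, 0],
    [0, 0, 40, 0],
    [0, 0, 30, 0],
    [0, 0, 0, 0],
    [0, 0, 0, 0],
  ],
  jaw=1,
)

```text
time: 6.85
tcp_pos: [540.9, 199.5, 80.8]
ee_rot: [-179.9, 0.1, 82.7]
wrist_force: [0.6, -0.8, 1.5]
opening: -0.2
gripper_force: 0.0
```

Call:
carry_out(
  plan=[
    [0, 0, 4, 0],
    [0, 0, 4, 0],
    [0, 0, 4, 0],
    [0, 0, 4, 0],
    [0, 0, 0, 0],
  ],
)

```text
time: 7.35
tcp_pos: [544.0, 200.4, 68.0]
ee_rot: [179.7, -0.2, 82.7]
wrist_force: [-0.4, -0.8, 13.3]
opening: -0.5
gripper_force: 6.5
```

Cell 0 stops hard at z = 68 mm with 13 N, so it holds a jar. Next is cell 1.

Call:
carry_out(
  plan=[
    [0, 0, -16, 0],
    [-26, 0, 0, 0],
    [-26, 0, 0, 0],
    [0, 0, 0, 0],
    [0, 0, 8, 0],
    [0, 0, 4, 0],
    [0, 0, 4, 0],
    [0, 0, 0, 0],
  ],
)

```text
time: 8.15
tcp_pos: [534.3, 149.4, 64.4]
ee_rot: [-179.9, 0.0, 82.8]
wrist_force: [-0.0, -0.7, 0.3]
opening: 0.1
gripper_force: 0.1
```

Call:
carry_out(
  plan=[
    [0, 0, -16, 0],
    [-26, 0, 0, 0],
    [-26, 0, 0, 0],
    [0, 0, 0, 0],
    [0, 0, 8, 0],
    [0, 0, 4, 0],
    [0, 0, 4, 0],
    [0, 0, 0, 0],
  ],
)

```text
time: 8.95
tcp_pos: [531.2, 98.0, 67.5]
ee_rot: [179.7, -0.1, 82.8]
wrist_force: [0.5, -1.6, 16.5]
opening: -0.2
gripper_force: 8.1
```

Call:
carry_out(
  plan=[
    [0, 0, -16, 0],
    [0, 26, 0, 0],
    [0, 26, 0, 0],
    [0, 0, 0, 0],
    [0, 0, 8, 0],
    [0, 0, 4, 0],
    [0, 0, 4, 0],
    [0, 0, 0, 0],
  ],
)

```text
time: 9.75
tcp_pos: [581.1, 90.9, 66.9]
ee_rot: [179.8, -0.1, 82.7]
wrist_force: [0.9, -0.2, 10.4]
opening: -0.0
gripper_force: 5.2
```

Call:
carry_out(
  plan=[
    [0, 0, -16, 0],
    [26, 0, 0, 0],
    [26, 0, 0, 0],
    [0, 0, 0, 0],
    [0, 0, 8, 0],
    [0, 0, 4, 0],
    [0, 0, 4, 0],
    [0, 0, 0, 0],
  ],
)

```text
time: 10.55
tcp_pos: [587.7, 140.8, 66.7]
ee_rot: [179.9, -0.0, 82.6]
wrist_force: [-0.3, -0.5, 8.0]
opening: 0.1
gripper_force: 4.1
```

Call:
carry_out(
  plan=[
    [0, 0, -16, 0],
    [26, 0, 0, 0],
    [26, 0, 0, 0],
    [0, 0, 0, 0],
    [0, 0, 8, 0],
    [0, 0, 4, 0],
    [0, 0, 4, 0],
    [0, 0, 0, 0],
  ],
)

```text
time: 11.35
tcp_pos: [594.2, 191.8, 66.5]
ee_rot: [179.9, 0.0, 82.6]
wrist_force: [-0.4, -2.0, 7.4]
opening: 0.2
gripper_force: 3.2
```

Cell 1 gave free travel and the other five stopped hard. I'll press cell 1 deep now.

Call:
carry_out(
  plan=[
    [0, 0, -20, 0],
    [-25, -26.5, 0, 0],
    [-25, -26.5, 0, 0],
    [0, 0, 0, 0],
    [0, 0, 10, 0],
    [0, 0, 8, 0],
    [0, 0, 8, 0],
    [0, 0, 5, 0],
    [0, 0, 0, 0],
    [0, 0, 0, 0],
  ],
)

```text
time: 12.35
tcp_pos: [533.9, 150.8, 53.8]
ee_rot: [-179.9, 0.1, 82.7]
wrist_force: [0.6, 1.0, 1.9]
opening: 0.1
gripper_force: 0.2
```

Run:
```python
from h import *
go(535,148.8,53)
```

```text
t 12.35 tcp [533.9 150.8  53.8] rot [-1.799e+02  1.000e-01  8.270e+01] F [0.6 1.  1.9] open 0.1
shift [-1.8  1.3  0.8] turn None
```

Cell 1 is pressed 18–19 mm deep with almost no force, so it is the empty one. Now I'll lift, turn so the fingers close along the drawer's y, and go over the orange bottle.

Call:
carry_out(
  plan=[
    [0, 0, -40, 0],
    [0, 0, -50, -0.1425],
    [0, 0, -50, -0.1425],
    [0, 0, -30, -0.1425],
    [0, 0, 0, -0.1425],
    [0, 0, 0, -0.1425],
    [0, 0, 0, -0.1425],
    [0, 0, 0, -0.1425],
    [0, 0, 0, -0.1425],
    [0, 0, 0, -0.1425],
    [0, 0, 0, -0.1425],
    [0, 0, 0, -0.1425],
  ],
)

```text
time: 13.55
tcp_pos: [533.8, 150.8, 224.2]
ee_rot: [-180.0, -0.1, 172.9]
wrist_force: [-0.2, 0.1, -0.3]
opening: 0.0
gripper_force: 0.0
```

Call:
carry_out(
  plan=[
    [-9, -38, 0, 0],
    [-9, -40, 0, 0],
    [-9, -40, 0, 0],
    [-9, -40, 0, 0],
    [-9, -40, 0, 0],
    [-9, -40, 0, 0],
    [-9, -40, 0, 0],
    [-9, -40, 0, 0],
    [-9, -40, 0, 0],
    [-8, -40, 0, 0],
    [0, 0, 0, 0],
    [0, 0, 0, 0],
  ],
  jaw=-0.4,
)

```text
time: 14.75
tcp_pos: [570.0, -256.8, 223.9]
ee_rot: [-180.0, -0.1, 172.4]
wrist_force: [0.3, 0.3, 0.1]
opening: 60.0
gripper_force: 0.0
```

Run:
```python
from h import *
go(569.3,-267.5,68,172.5); print(r.get_obs()['qpos'].round(0))
im,c,T=grab('wrist'); cv2.imwrite('pics/w2.png',im[:,:,::-1])
h=cv2.cvtColor(im,cv2.COLOR_RGB2HSV); m=cv2.inRange(h,(5,140,60),(17,255,255))
N,_,s,cc=cv2.connectedComponentsWithStats(m)
for i in range(1,N):
    if s[i,4]>60: print(s[i],cc[i],plane(c,T,*cc[i],98))
```

```text
t 14.75 tcp [ 570.  -256.8  223.9] rot [-1.800e+02 -1.000e-01  1.724e+02] F [0.3 0.3 0.1] open 60.0
shift [ -1.  -10.7 155.9] turn -0.002
[ -4.  25.  36.  80. -15.  79. 115.]
[233  45  36  26 108] [254.76851852  62.7037037 ] [ 459.00164899 -257.8902684    98.        ]
[152 121  21  36 121] [166.21487603 136.44628099] [ 504.25439259 -338.75182183   98.        ]
[244 176  36  42 892] [262.56053812 199.14125561] [ 568.22335412 -267.76442194   98.        ]
```

View pics/w2.png

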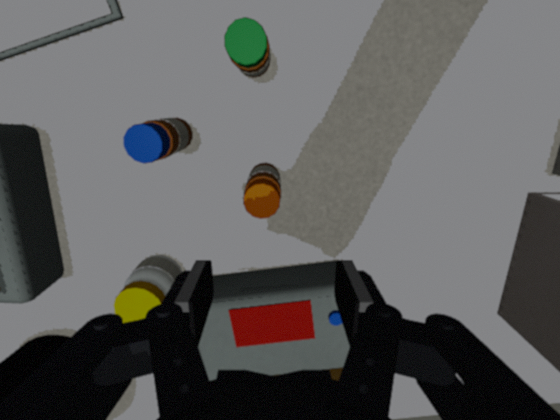

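The wrist view shows the orange cap centred near (262,200), which gives about (569,-268), matching the earlier fix. Nothing is near the fingers, so I'll descend.

Call:
carry_out(
  plan=[
    [-0.5, -10.9, 0, 0],
    [0, 0, 30, 0],
    [0, 0, 30, 0],
    [0, 0, 30, 0],
    [0, 0, 30, 0],
    [0, 0, 20, 0],
    [0, 0, 13, 0],
    [0, 0, 0, 0],
    [0, 0, 0, 0],
  ],
)

```text
time: 15.7
tcp_pos: [570.3, -266.3, 72.3]
ee_rot: [-180.0, 0.0, 172.6]
wrist_force: [0.7, 0.4, 0.2]
opening: 59.9
gripper_force: 0.0
```

Run:
```python
from h import *
go(569,-267.7,68,172.5)
```

```text
t 15.7 tcp [ 570.3 -266.3   72.3] rot [-180.     0.   172.6] F [0.7 0.4 0.2] open 59.9
shift [ 1.2 -1.6  4.3] turn 0.001
```

Call:
carry_out(
  plan=[
    [1.2, -1.6, 4, 0],
    [0, 0, 4, 0],
    [0, 0, 0, 0],
    [0, 0, 0, 0],
  ],
)

```text
time: 16.1
tcp_pos: [568.5, -267.7, 63.6]
ee_rot: [180.0, 0.0, 172.5]
wrist_force: [1.1, -0.5, -0.9]
opening: 59.5
gripper_force: 0.0
```

Call:
carry_out(
  plan=[
    [0, 0, 0, 0],
    [0, 0, 0, 0],
    [0, 0, 0, 0],
    [0, 0, 0, 0],
    [0, 0, 0, 0],
  ],
  jaw=1,
  squeeze=35,
)

```text
time: 16.6
tcp_pos: [568.7, -267.8, 63.8]
ee_rot: [-180.0, 0.0, 172.5]
wrist_force: [-0.9, 1.1, 4.8]
opening: 34.6
gripper_force: 35.0
```

Call:
carry_out(
  plan=[
    [0, 0, -8, 0],
    [0, 0, -20, 0],
    [0, 0, -30, 0],
    [0, 0, -40, 0],
    [0, 0, -40, 0],
    [0, 0, -22, 0],
    [0, 0, 0, 0],
    [0, 0, 0, 0],
  ],
)

```text
time: 17.4
tcp_pos: [568.2, -267.7, 223.2]
ee_rot: [180.0, -0.0, 172.5]
wrist_force: [0.5, 0.4, -1.4]
opening: 34.6
gripper_force: 35.2
```

Run:
```python
from h import *
go(535.1,148.8,210,172.5)
im,c,T=grab('scene'); im2,_,_=grab('wrist')
cv2.imwrite('pics/s3.png',np.hstack([cv2.resize(im[60:260,80:280],None,fx=2,fy=2),cv2.resize(im2,None,fx=.7,fy=.7,interpolation=cv2.INTER_AREA)[:400] if 0 else cv2.copyMakeBorder(cv2.resize(im2,None,fx=.7,fy=.7),0,106,0,0,0)])[:,:,::-1])
```

```text
t 17.4 tcp [ 568.2 -267.7  223.2] rot [180.   -0.  172.5] F [ 0.5  0.4 -1.4] open 34.6
shift [ 87.  408.6  13.3] turn 0.001
```

View pics/s3.png

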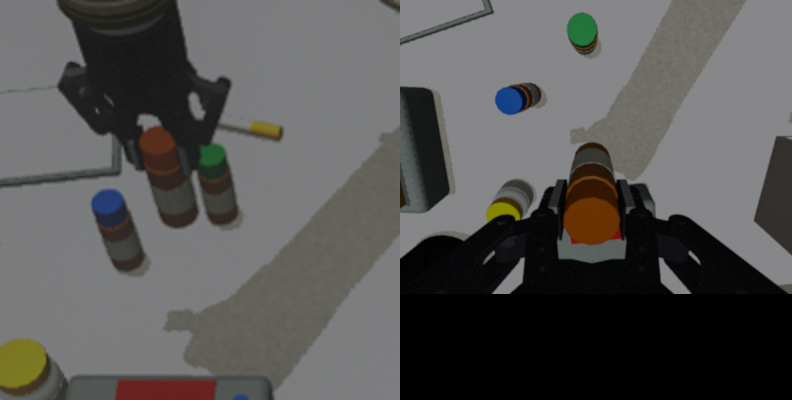

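The bottle is held upright by its cap, and the blue and green bottles are unmoved. I'll refine the centre of cell 1 from both fixed views, and the bottle's offset in the grip.

Run:
```python
from h import *
G={}
for n in('scene','top'):
    im,c,T=grab(n); G[n]=(c,T)
    f=210/np.tan(np.radians(c['fovy'])/2)
    g=cv2.cvtColor(im,cv2.COLOR_RGB2GRAY); 
    for i,p in enumerate([(542,200.3),(535.1,148.8),(528.2,97.2),(593.5,193.4),(586.7,141.9),(579.8,90.4)]):
        q=np.linalg.inv(T)@np.array([*p,72,1]); u,v=c['cx']+f*q[0]/q[2],c['cy']+f*q[1]/q[2]
        ui,vi=int(round(u)),int(round(v))
        ref=int(np.median(g[vi-3:vi+4,ui-3:ui+4])); s=15
        w=g[vi-s:vi+s+1,ui-s:ui+s+1].astype(int)
        m=(abs(w-ref)<9).astype(np.uint8); N,L,st,cc=cv2.connectedComponentsWithStats(m,connectivity=4)
        k=L[s,s]; rc=cv2.minAreaRect(np.argwhere(L==k)[:,::-1].astype(np.float32))
        ct=(ui-s+rc[0][0],vi-s+rc[0][1])
        G[n,i]=ct; print(n,i,ref,st[k],np.round(rc[1],1),'z72:',plane(c,T,*ct,72).round(1))
for i in range(6): print(i,tri(ray(*G['scene'],*G['scene',i]),ray(*G['top'],*G['top',i])))
im,c,T=grab('wrist'); h=cv2.cvtColor(im,cv2.COLOR_RGB2HSV); m=cv2.inRange(h,(5,140,40),(17,255,255))
N,_,s,cc=cv2.connectedComponentsWithStats(m); k=1+s[1:,4].argmax(); print('cap',s[k],cc[k])
o=r.get_obs(); print(o['tcp_pos'], [plane(c,T,u,v,o['tcp_pos'][2]+36) for u,v in((s[k][0],cc[k][1]),(s[k][0]+s[k][2],cc[k][1]),(cc[k][0],s[k][1]+s[k][3]))])
```

```text
scene 0 75 [  3   5  23  21 392] [23.2 18.9] z72: [543.3 198.6  72. ]
scene 1 75 [  4   5  22  21 381] [20. 21.] z72: [535.9 147.6  72. ]
scene 2 76 [  3   5  23  21 383] [21.8 18.7] z72: [528.9  96.   72. ]
scene 3 76 [  2   5  24  18 340] [24.7 15.2] z72: [591.2 192.4  72. ]
scene 4 76 [  3   6  23  17 339] [23.3 14.9] z72: [584.6 141.   72. ]
scene 5 77 [  3   5  23  18 336] [23.  15.1] z72: [577.7  90.1  72. ]
top 0 104 [  4   3  24  23 429] [21.2 20.6] z72: [544.6 198.7  72. ]
top 1 106 [  5   3  23  23 428] [21.1 20.6] z72: [537.8 147.2  72. ]
top 2 109 [  4   2  24  24 434] [21.1 20.8] z72: [530.8  95.5  72. ]
top 3 104 [  4   3  24  24 438] [20.5 21.5] z72: [594.6 191.7  72. ]
top 4 107 [  4   2  24  25 445] [20.9 21.8] z72: [588.2 140.4  72. ]
top 5 109 [  5   3  23  24 433] [20.9 21.8] z72: [581.1  88.8  72. ]
0 (array([544.72731508, 197.97610473,  73.90864072]), np.float64(0.06275956399142471))
1 (array([537.94599991, 146.57782496,  74.68602621]), np.float64(0.3837213015034757))
2 (array([530.96301701,  95.13596033,  74.65301192]), np.float64(0.5019316230169131))
3 (array([594.47932606, 190.35183616,  76.76793893]), np.float64(0.5951435037807766))
4 (array([588.11553051, 139.23758618,  77.10317792]), np.float64(0.6438445096502645))
5 (array([581.03409938,  88.38525334,  76.6800411 ]), np.float64(1.2228992610403493))
cap [ 233  234   82  116 7021] [272.98632673 297.22916963]
[ 567.85903371 -267.33878507  221.93992325] [array([ 556.97239481, -283.08147812,  257.93992325]), array([ 561.12050279, -251.79101847,  257.93992325]), array([ 583.74424644, -271.1089422 ,  257.93992325])]
```

Call:
carry_out(
  plan=[
    [4, 18, 0, 0],
    [7, 32, 0, 0],
    [8.5, 40, 0, 0],
    [8.5, 40, 0, 0],
    [8.5, 40, 0, 0],
    [8.5, 40, 0, 0],
    [8.5, 40, 0, 0],
    [8.5, 40, 0, 0],
    [8.5, 40, 0, 0],
    [7, 34, 0, 0],
    [5, 25, 0, 0],
    [4, 16, 0, 0],
  ],
  squeeze=50,
)

```text
time: 18.85
tcp_pos: [534.5, 147.7, 222.6]
ee_rot: [-180.0, -0.1, 172.7]
wrist_force: [1.1, 0.0, -1.3]
opening: 33.6
gripper_force: 51.3
```

Call:
carry_out(
  plan=[
    [0, 0, 0, 0],
    [0, 0, 0, 0],
    [0, 0, 0, 0],
  ],
)

```text
time: 19.15
tcp_pos: [535.6, 142.9, 223.4]
ee_rot: [-179.9, 0.0, 172.4]
wrist_force: [-0.3, -0.8, -1.2]
opening: 33.8
gripper_force: 51.3
```

Run:
```python
from h import *
go(534.7,147.9,145,172.5)
```

```text
t 19.15 tcp [535.6 142.9 223.4] rot [-179.9    0.   172.4] F [-0.3 -0.8 -1.2] open 33.8
shift [ 1.6  4.9 78.4] turn -0.002
```

Call:
carry_out(
  plan=[
    [1.6, 4.9, 0, 0],
    [0, 0, 25, 0],
    [0, 0, 25, 0],
    [0, 0, 22, 0],
    [0, 0, 0, 0],
    [0, 0, 0, 0],
    [0, 0, 0, 0],
  ],
)

```text
time: 19.85
tcp_pos: [535.3, 150.1, 153.0]
ee_rot: [179.9, 0.1, 172.5]
wrist_force: [0.5, -0.5, -2.3]
opening: 33.8
gripper_force: 51.4
```

Run:
```python
from h import *
go(534.7,147.9,142,172.5)
im,c,T=grab('scene'); im2,_,_=grab('wrist')
cv2.imwrite('pics/s4.png',np.hstack([cv2.resize(im[130:330,310:460],None,fx=2,fy=2),cv2.copyMakeBorder(cv2.resize(im2,None,fx=.8,fy=.8),0,64,0,0,0)])[:,:,::-1])
```

```text
t 19.85 tcp [535.3 150.1 153. ] rot [1.799e+02 1.000e-01 1.725e+02] F [ 0.5 -0.5 -2.3] open 33.8
shift [ 0.3 -2.3 11. ] turn 0.0
```

View pics/s4.png

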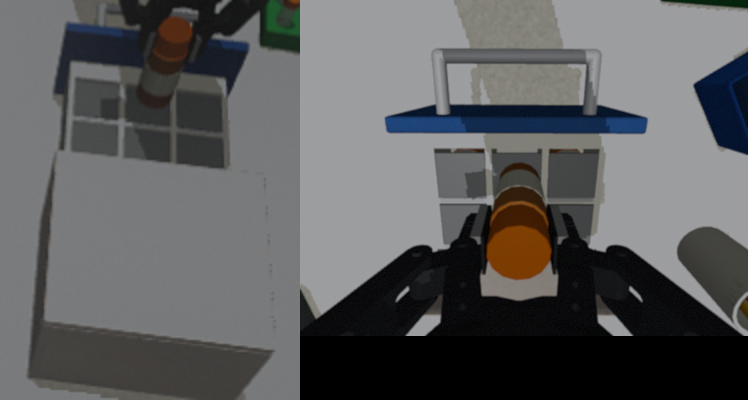

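The wrist view shows the bottle centred on the cell 1 column (bottle at x≈518, flap centre ≈517). I'll lower it.

Call:
carry_out(
  plan=[
    [0, -1.5, 8, 0],
    [0, 0, 5, 0],
    [0, 0, 0, 0],
    [0, 0, 0, 0],
  ],
)

```text
time: 20.35
tcp_pos: [533.9, 148.6, 138.2]
ee_rot: [-180.0, -0.0, 172.5]
wrist_force: [-0.4, -0.8, -1.5]
opening: 33.7
gripper_force: 51.4
```

Call:
carry_out(
  plan=[
    [0, 0, 6, 0],
    [0, 0, 6, 0],
    [0, 0, 6, 0],
    [0, 0, 0, 0],
    [0, 0, 0, 0],
  ],
)

```text
time: 20.85
tcp_pos: [533.7, 148.6, 120.0]
ee_rot: [-180.0, -0.1, 172.5]
wrist_force: [-0.6, -0.3, -1.3]
opening: 33.6
gripper_force: 51.4
```

Call:
carry_out(
  plan=[
    [0, 0, 8, 0],
    [0, 0, 8, 0],
    [0, 0, 8, 0],
    [0, 0, 8, 0],
    [0, 0, 4, 0],
    [0, 0, 0, 0],
    [0, 0, 0, 0],
  ],
)

```text
time: 21.55
tcp_pos: [534.1, 148.6, 84.4]
ee_rot: [-180.0, -0.0, 172.5]
wrist_force: [0.2, -0.2, -2.5]
opening: 33.7
gripper_force: 51.4
```

Call:
carry_out(
  plan=[
    [0, 0, 2, 0],
    [0, 0, 2, 0],
    [0, 0, 0, 0],
    [0, 0, 0, 0],
  ],
)

```text
time: 21.95
tcp_pos: [534.1, 148.7, 80.5]
ee_rot: [180.0, -0.0, 172.5]
wrist_force: [-0.7, 0.3, -1.6]
opening: 33.6
gripper_force: 51.4
```

Call:
carry_out(
  plan=[
    [0, 0, 1, 0],
    [0, 0, 1, 0],
    [0, 0, 1, 0],
    [0, 0, 0, 0],
    [0, 0, 0, 0],
  ],
)

```text
time: 22.45
tcp_pos: [535.3, 148.7, 78.8]
ee_rot: [179.9, 0.1, 172.5]
wrist_force: [-0.5, -1.7, 8.1]
opening: 33.4
gripper_force: 52.4
```

It has reached the floor at z = 79 mm, as predicted, with +8 N. Releasing now.

Call:
carry_out(
  plan=[
    [0, 0, -0.5, 0],
    [0, 0, 0, 0],
    [0, 0, 0, 0],
    [0, 0, 0, 0],
    [0, 0, 0, 0],
    [0, 0, 0, 0],
  ],
  jaw=-0.3,
)

```text
time: 23.05
tcp_pos: [534.1, 148.6, 77.8]
ee_rot: [-180.0, -0.0, 172.5]
wrist_force: [-0.0, 0.6, -0.2]
opening: 55.5
gripper_force: 0.0
```

Call:
carry_out(
  plan=[
    [0, 0, -10, 0],
    [0, 0, -15, 0],
    [0, 0, -30, 0],
    [0, 0, -45, 0],
    [0, 0, -45, 0],
    [0, 0, 0, 0],
    [0, 0, 0, 0],
    [0, 0, 0, 0],
  ],
)

```text
time: 23.85
tcp_pos: [533.5, 148.5, 222.2]
ee_rot: [-180.0, -0.1, 172.5]
wrist_force: [-0.1, -0.1, 0.7]
opening: 55.6
gripper_force: 0.0
```

Run:
```python
from h import *
o=r.get_obs(); print(o['time'],o['tcp_pos'])
im,c,T=grab('scene'); im2,c2,T2=grab('wrist')
cv2.imwrite('pics/s5.png',np.hstack([cv2.resize(im[130:330,310:460],None,fx=2,fy=2),cv2.copyMakeBorder(cv2.resize(im2,None,fx=.8,fy=.8),0,64,0,0,0)])[:,:,::-1])
h=cv2.cvtColor(im2,cv2.COLOR_RGB2HSV); m=cv2.inRange(h,(5,150,60),(17,255,255))
N,_,s,cc=cv2.connectedComponentsWithStats(m)
for i in range(1,N):
    if s[i,4]>300: print(s[i],cc[i],plane(c2,T2,*cc[i],113))
```

```text
23.85 [533.49834852 148.54224962 222.16301449]
[ 255  181   40   46 1354] [274.56868538 204.85007386] [532.71197219 147.8323346  113.        ]
```

View pics/s5.png

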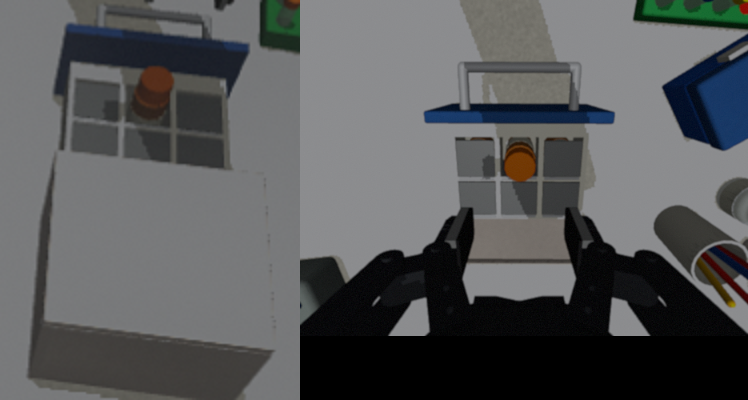

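The bottle stands upright in cell 1, with its cap near (519,162) in the wrist crop. The drawer is still out and the gripper is clear. Handing in.

```bash
python3 -c "
from station import r
print(r.close_job())"
```

```text
the job is handed in; nothing more can be done
None
```

The job is handed in (no verdict was returned): I opened the drawer fully, felt that cell 1 was the empty one, and stood the orange-capped bottle upright on its floor, with the drawer left open and the blue and green bottles untouched.

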